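# Prop the compressor hood open

### The arm

A 6-joint arm with a two-finger parallel gripper is mounted at the origin on the work surface. World frame = base frame: x ahead of the robot, y to its left, z up, the work surface at z = 0. Lengths are in m, angles in rad, forces in N, time in s.
With the tool pointing down it reaches from about 0.4 to 0.825 m from the base axis. Payload 7 kg.
Tool frame: the origin (TCP) lies between the finger pads; the fingertips stand 17 mm ahead of it and the grasp point (between the pads) lies 2 mm behind it; x points along the fingers, z is the direction in which the jaws open and shut, and the axes are right-handed (so a half turn about x gives the same grasp; the last joint's range is limited). The gripper opens to 88 mm and grips with 3 to 60 N. Pads are 19 mm wide; open, the fingers measure 130 mm over their backs; the gripper's body (78 mm by 193 mm) begins 47 mm behind the grasp point.
Start: joints at [-0.82, 0.359, 0.012, 0, -1.224, -0.288], TCP at [0.301, -0.604, 0.244] pointing down, gripper open.
Joint ranges: [-3.07, 3.07], [-1.43, 2.12], [-1.02, 1.25], [-3.03, 1.67], [-3.05, -0], [-3.03, 3.03]. Speed limits (rad/s): [2.39, 2.39, 3.01, 3.14, 3.14, 3.14].

### API

Orientations are given as [roll, pitch, yaw] about the fixed x, y, z axes, in that order (R = Rz(yaw) Ry(pitch) Rx(roll)).
In Python, from station import * gives the robot as it stands.
- The arm moves only by the tool step_arm, never from a script. Its argument "deltas" is a list of rows, each a list of 5 numbers: the shift along the tool's x, y, z in cm, then the turn about the tool's x in degrees, then the closure, from 0 (fully open) to 1 (shut). In form: [[dx, dy, dz, roll, fingers], ...]. A call has exactly 10 rows; each row is the pose to reach, as a shift and turn from the pose commanded when the call began, along the tool's axes at that moment; what a row does not reach only later rows make up. A row lasts 1/12 s, in which the tool goes at most 41.7 mm and 7.16 degrees, less where a joint would pass 70% of its speed; a pose out of reach is approached as far as the arm can. A call with a gripper value outside its range is refused whole. The fingers move at their own pace and stop on an object; "squeeze" is the grip in N (left out, the last holds). Time passes only in rows, so rows that repeat a pose let the fingers close, or fill a call up. It gives the time, the measured TCP pose, the force and the opening at its end, in the units of the state.
- get_state(): the state, without advancing time (a new reading comes with each control period).
- grab_frame(name): name is "side" or "top" or "wrist"; returns a dict with "pixels" (420x560x3 uint8, red, green, blue), "range_z" (420x560 float32, m along the optical axis (not along the pixel's ray), 0 where there is no reading), "fx", "fy", "cx", "cy" (pixels), "k1" (the pictures are not rectified: a ray, as slopes to the right and down, at radius r is drawn at 1 + k1 r^2 times it, then the intrinsics apply), "view" (4x4, takes a point from world to camera coordinates); the wrist camera has in their place "hand_eye" (4x4, takes a point from camera to tool coordinates, whose origin is the TCP and whose axes are the tool frame's). Camera axes: x right, y down, z forward; pixel columns grow to the right and rows downward; lengths in m; the calibration is good to about 2 mm. A picture is of the moment at which its call begins: read the wrist's pose just before it.
- job_done(): hands the job in, once; it reports no verdict.
Trained networks look in the newest picture that a camera, given by its name, has taken for a name from the list of things; names that differ only in an ending like _2 or _b are one class to them, and where a whole thing is asked for, a point or a joint stands for the part that bears it (a point fixed in the world has none). Each returns a list of dicts, best first, with "conf" (0 to 1); they miss things now and then, are a little off and sometimes report something else, mostly with a low value. They report only what shows in the picture. A call takes as long as a camera call.
- boxes_of(thing, camera): "extent" ([left, top, right, bottom] in pixels, round what is visible of it).
- masks_of(thing, camera): "mask" (420x560 bool, what is visible of it) and "extent" ([left, top, right, bottom] in pixels, round what is visible of it).
The state is a dict: "t": time; "q": joint angles; "qd": joint speeds; "joint_efforts": joint torques, N m; "eef_pos": TCP position; "ee_rot": TCP orientation; "force": force on the tool from outside, world axes, zero at the start; "moment": the same for the moment, N m; "width": finger opening in m.
Only numpy, scipy, OpenCV 4.12 (cv2) and the standard library are available. Lean on these libraries where they do the work, as an engineer would, in place of code of your own. Each camera call takes 0.05 s, during which the arm holds its last target.

### The job

The hood of the bench compressor has been thrown back, but its stiff hinges only hold it while it is nearly upright. Swing the prop rod up from its rest and bring the hood down gently onto it, without letting it slam or forcing it, until the rod's black end sits fully home in the yellow socket under the hood and carries the hood's weight, then let go. Leave the other things on the bench where they are.

Things in the scene. Friction and masses are not known exactly. Their poses are not given: they have to be found in the camera images.
- hood (a joint): Angle of the hood in rad: 0 shut, 1.5 at its upper stop; starts at 1.27 to 1.42, thrown back with its inner side towards the robot. The hood (about 0.85 kg, mass uncertain by 10 percent, hinge friction about 0.5 N m) stays where it is left above about 1.2 rad; below about 1.1 rad it falls shut by itself unless held. With the rod seated in the socket it stops at about 0.80 rad and stays there.
- yoke (a joint): Angle in rad of the small yoke under the rod's lower end about the vertical: 0 when the rod points straight to the rear of the machine and lies in the socket's plane, positive when its tip is turned to the machine's left (+y of the compressor). Starts within 0.25 either way, range 0.4, stiff: stays where it is put (0.05 N m).
- prop_rod (a joint): Swing of the prop rod about its level pin in rad: 0 lying on its rest, pointing to the rear; grows as the tip swings up. Stiff: stays where it is put (0.1 N m, rod 0.08 kg). About 0.97 when seated in the socket (with the yoke at 0).
- compressor: Bench air compressor, a fixed teal sheet-steel tub 200 mm deep (x), 360 mm wide (y), front and side rims 79 mm high, rear wall 112 mm high with the hinge along its top. Origin: centre of its underside on the bench; x points to its rear (away from the robot), y to its left, z up. Motor and pump heads (up to 100 mm high) fill its left half, the prop rod is in the free right half.
- hood_hinge (a point): Point on the hinge axis at mid width, 95 mm behind the compressor's origin, 112 mm above the bench. Turns with the hood: y is the hinge axis, -x points along the hood to its front edge, z is the hood's outer side (up when shut). The hood panel is 200 x 370 mm, 4 mm thick, its outer face in the hinge plane, with a 32 mm skirt on its front and sides towards the inner side.
- hood_handle (a point): Centre of the handle bar: steel, 12 mm thick, 120 mm long along y, 31 mm beyond the front edge of the hood, at 235 mm from the hinge axis along the hood (-x of hood_hinge) and 12 mm to its inner side (-z); two legs at its ends join it to the hood. Turns with the hood, same axes as hood_hinge.
- socket: Yellow socket cup welded to the inner side of the hood, 85 mm right of its middle. Axes as hood_hinge; the cup opens towards -z (the hood's inner side). Square hole 20 mm wide, 10 mm deep, with a mouth flared at 45 degrees to about 44 mm wide, 22 mm below the floor in all. Origin: centre of the hole's floor, 115 mm from the hinge axis along the hood and 8 mm to its inner side.
- socket_seat (a point): The centre of the floor of the socket's hole, where the rod's end must sit (same point as socket). The rod's end must point into the mouth as the hood comes down; when it meets the flare, pressing the hood down by some 10 N slides it home.
- rod_pivot (a point): The pin at the lower end of the prop rod: 70 mm in front of the compressor's origin, 85 mm to its right, 74 mm above the bench. Turns with the rod: x runs along the rod to its tip, y is the pin's direction (level).
- rod_grip (a point): Middle of the orange sleeve on the steel prop rod (sleeve 16 mm thick, 44 mm long), 72 mm from the pin along the rod. Same axes as rod_pivot. About 70 mm free on each side of the lying sleeve and 45 mm under it; the rod lies on a rubber-topped rest bar, 110 mm long across the machine and 69 mm high, about 107 mm behind the pin.
- rod_tip (a point): The very tip of the prop rod's round black rubber end (12 mm thick, 36 mm long; the rod itself is 10 mm thick), 140 mm from the pin.
- rod_end: The black rubber end of the prop rod. Origin 110 mm from the pin, x along the rod.
- wrench: Bystander: open-ended wrench 180 mm long, lying on the bench.
- filter: Bystander: round pleated air filter cartridge, 72 mm wide, 60 mm high, standing.
- can: Bystander: rusty tin of bolts, 100 mm wide, 105 mm high.
- angle_iron: Bystander: rusty angle-iron offcut 130 x 40 x 40 mm.
- disc: Bystander: spare cutting disc, 125 mm wide, 4 mm thick, lying flat.
- square_tube: Bystander: square steel tube offcut 140 x 40 x 40 mm.
- oil_bottle: Bystander: yellow oil bottle 60 mm wide, 150 mm high.

How it is judged:
On the way, in this order (a step that is already met when the one before it is completed fails the run):
1. the prop rod is swung up off its rest (value of joint prop_rod above 0.5 rad), for 0.2 s.
2. the rod's end sits in the socket and the hood bears on it (distance between rod_tip and socket_seat below 0.01 m and contact force between rod_end and socket above 0.3 N), for 0.2 s.
At the end, for the whole second after the job is handed in: The tip of the prop rod is within 10 mm of the centre of the socket's floor, the hood bears on the rod (over 0.3 N), stands at 0.72 to 0.90 rad and is at rest, with nothing else holding it (all of step 2 and value of joint hood between 0.72 and 0.9 rad and velocity of joint hood between -0.05 and 0.05 rad/s); the robot touches nothing.
It fails at once if the hood is slammed or dropped (it comes down faster than 1.0 rad/s, or below 0.6 rad) (velocity of joint hood below -1 rad/s or value of joint hood below 0.6 rad).
It fails at once if the hood is forced down on the rod (over 60 N) (contact force between rod_end and socket above 60 N).
It fails at once if another thing on the bench is moved by more than 30 mm (distance of any of wrench, filter, can, angle_iron, disc, square_tube, oil_bottle from where it was at the start of the episode above 0.03 m).
It also fails if it takes over 61 s, if anything falls off the work surface, if the arm or the gripper's body presses on something with over 40 N, if the wrist force passes 120 N, or if a joint passes its speed limit or range.

## Working session

There is one attempt and no reset: what is moved stays moved. The work goes in short steps, Python scripts to look and compute and a tool call to move; the robot and the scene stay as the last step left them, time stands still between calls to the robot, and variables do not carry over. Pictures are saved under pics/ and viewed, and the job is handed in when it is done.

Besides the shell and the picture viewer there is one more tool, called after "Call:" by a JSON object that holds its "method" and its "body". step_arm: Moves the arm, as the interface text tells. Its arguments: {"type":"object","properties":{"deltas":{"type":"array"},"squeeze":{"type":"number"}},"required":["deltas"]}

I'll start by looking at the scene.

```bash
ls; mkdir -p pics; cat > h.py <<'E'
from station import *
import numpy as np, cv2
from scipy.spatial.transform import Rotation as R
def save(f,n): cv2.imwrite('pics/'+n+'.png', f['pixels'][:,:,::-1])
def T_tool(s):
    T=np.eye(4); T[:3,:3]=R.from_euler('xyz',s['ee_rot']).as_matrix(); T[:3,3]=s['eef_pos']; return T
def cam2world(f,s=None):
    return np.linalg.inv(f['view']) if 'view' in f else T_tool(s)@f['hand_eye']
def cloud(f,s=None):
    H,W=f['range_z'].shape
    u,v=np.meshgrid(np.arange(W),np.arange(H))
    K=np.array([[f['fx'],0,f['cx']],[0,f['fy'],f['cy']],[0,0,1.]])
    p=np.stack([u,v],-1).reshape(-1,1,2).astype(np.float64)
    n=cv2.undistortPoints(p,K,np.array([f['k1'],0,0,0.])).reshape(H,W,2)
    z=f['range_z']
    P=np.concatenate([n*z[...,None],z[...,None]],-1)
    T=cam2world(f,s)
    P=P@T[:3,:3].T+T[:3,3]
    P[z==0]=np.nan
    return P
def proj(f,X,s=None):
    T=np.linalg.inv(cam2world(f,s)); X=np.atleast_2d(X)
    K=np.array([[f['fx'],0,f['cx']],[0,f['fy'],f['cy']],[0,0,1.]])
    r,_=cv2.Rodrigues(T[:3,:3])
    return cv2.projectPoints(X.astype(float),r,T[:3,3],K,np.array([f['k1'],0,0,0.]))[0].reshape(-1,2)
E
python3 - <<'E'
from h import *
s=get_state(); print(s)
for n in ['side','top','wrist']:
    f=grab_frame(n); save(f,n+'0'); print(n,{k:f[k] for k in f if k not in('pixels','range_z')})
E
```

```text
pics
{'t': 0.0, 'q': array([-8.19867516e-01,  3.59393245e-01,  1.10619224e-02, -3.36495337e-04,
       -1.22408865e+00, -2.88086512e-01]), 'qd': array([-0.0027166 ,  0.00015608, -0.00091577, -0.00078046,  0.00094088,
        0.00055663]), 'joint_efforts': array([-1.03990391e-05, -5.82719350e+01,  2.93053436e+01,  6.99719712e+00,
        6.72708979e-03, -2.02061574e-04]), 'eef_pos': array([ 0.30114686, -0.60359061,  0.24262234]), 'ee_rot': array([0.09569817, 1.56914214, 2.1292222 ]), 'force': array([ 0.59129252, -0.11809745, -0.98499852]), 'moment': array([ 0.01124365, -0.00517497, -0.03339318]), 'width': 0.0871801246945235}
side {'fx': 416.62668989428926, 'fy': 416.62668989428926, 'cx': 276.05300164146547, 'cy': 209.38441488737743, 'k1': -0.048521633815972, 'view': array([[ 0.65422376,  0.75629979, -0.00137761, -0.41647945],
       [ 0.71291664, -0.61730195, -0.33269831, -0.36057243],
       [-0.25247007,  0.21667702, -0.94303231,  1.23193957],
       [ 0.        ,  0.        ,  0.        ,  1.        ]])}
top {'fx': 417.88929608447216, 'fy': 417.88929608447216, 'cx': 282.919265973009, 'cy': 199.37028091564522, 'k1': -0.12232712126389096, 'view': array([[ 0.01008613, -0.99958004,  0.02716652,  0.03727947],
       [-0.98789654, -0.0141663 , -0.15446596,  0.58618335],
       [ 0.15478594, -0.02527975, -0.98762455,  0.97889277],
       [ 0.        ,  0.        ,  0.        ,  1.        ]])}
wrist {'fx': 321.0350650268609, 'fy': 321.0350650268609, 'cx': 281.0967114222713, 'cy': 208.8813333476256, 'k1': -0.047947134956283825, 'hand_eye': array([[ 2.46390897e-05, -2.43559286e-01,  9.69886011e-01,
        -1.41501681e-01],
       [-6.16121973e-04, -9.69885831e-01, -2.43559225e-01,
         6.49919247e-02],
       [ 9.99999810e-01, -5.91567005e-04, -1.73959332e-04,
         1.36399894e-03],
       [ 0.00000000e+00,  0.00000000e+00,  0.00000000e+00,
         1.00000000e+00]])}
```

View pics/side0.png

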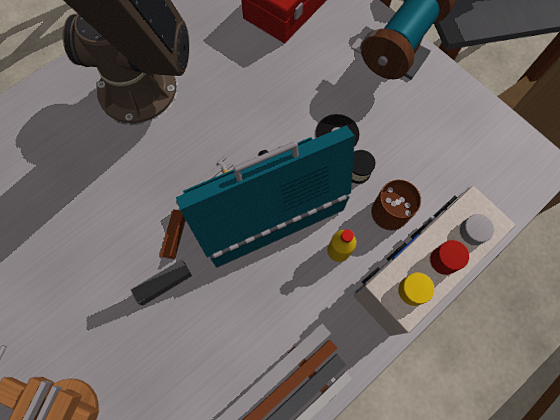

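View pics/top0.png

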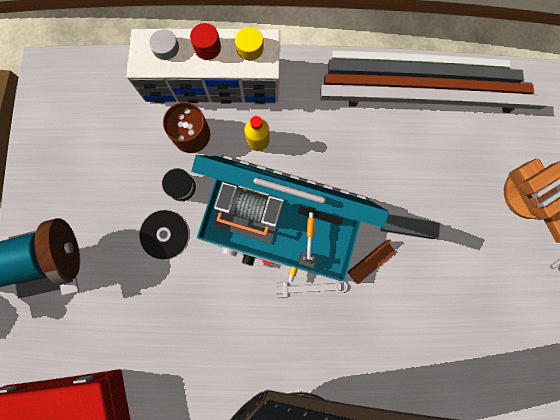

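View pics/wrist0.png

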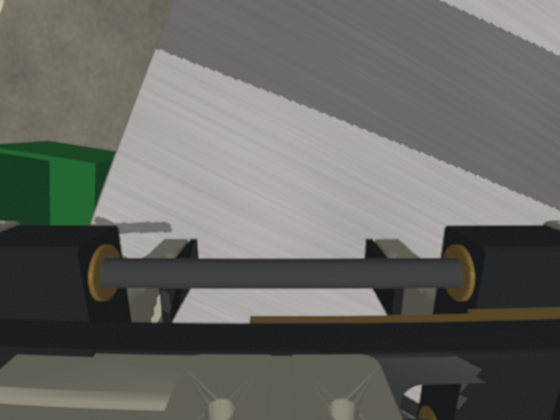

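The side view shows the hood's outer face around (265,190), with the robot at upper left. The top view shows the tub around (290,240), the orange sleeve around (310,223), the handle bar from (255,182) to (323,200), and the wrench just in front at (312,289). Next I'll fit the compressor pose from the depth data.

```bash
python3 - <<'E'
from h import *
ft=grab_frame('top'); 
out={}
for n in ['compressor','hood','hood_handle','socket','rod_grip','rod_end','prop_rod','wrench','filter','can','disc','oil_bottle','angle_iron','square_tube']:
    r=masks_of(n,'top'); print(n,[(round(d['conf'],2),np.round(d['extent']).astype(int).tolist(),int(d['mask'].sum())) for d in r[:2]])
    if r: out[n]=r[0]['mask']
P=cloud(ft)
np.savez('top0.npz',P=P,img=ft['pixels'],**out)
fs=grab_frame('side'); so={}
for n in ['hood','hood_handle','compressor']:
    r=masks_of(n,'side'); print('side',n,[(round(d['conf'],2),np.round(d['extent']).astype(int).tolist()) for d in r[:2]])
    if r: so[n]=r[0]['mask']
Ps=cloud(fs); np.savez('side0.npz',P=Ps,img=fs['pixels'],**so)
for n in out:
    Q=P[out[n]]; Q=Q[~np.isnan(Q[:,0])]; print(n,np.round(np.median(Q,0),3),np.round(np.percentile(Q,2,axis=0),3),np.round(np.percentile(Q,98,axis=0),3))
for n in so:
    Q=Ps[so[n]]; Q=Q[~np.isnan(Q[:,0])]; print('side',n,np.round(np.median(Q,0),3),np.round(np.percentile(Q,2,axis=0),3),np.round(np.percentile(Q,98,axis=0),3))
# hood plane
for nm,PP,M in (('side',Ps,so['hood']),('top',P,out['hood'])):
    M=cv2.erode(M.astype(np.uint8),np.ones((5,5)))>0
    Q=PP[M];Q=Q[~np.isnan(Q[:,0])]
    rng=np.random.default_rng(0);best=None
    for i in range(400):
        a=Q[rng.choice(len(Q),3,False)];nn=np.cross(a[1]-a[0],a[2]-a[0]);nn/=np.linalg.norm(nn)+1e-12
        k=np.abs((Q-a[0])@nn)<.003
        if best is None or k.sum()>best.sum():best=k
    q=Q[best];c=q.mean(0);nn=np.linalg.svd(q-c)[2][2]
    print(nm,best.sum(),len(Q),c,nn,'yaw',np.degrees(np.arctan2(nn[1],nn[0])),'tilt nz',np.arcsin(nn[2]))
E
```

```text
compressor [(0.84, [192, 158, 386, 282], 14804)]
hood [(0.92, [194, 155, 392, 230], 4347)]
hood_handle [(0.85, [189, 155, 388, 227], 4564)]
socket [(0.39, [309, 208, 315, 257], 222)]
rod_grip [(0.68, [307, 207, 315, 261], 280), (0.64, [161, 170, 197, 199], 833)]
rod_end []
prop_rod [(0.8, [308, 208, 316, 259], 315)]
wrench [(0.89, [274, 278, 348, 300], 582), (0.66, [188, 157, 391, 227], 4515)]
filter [(0.64, [163, 170, 194, 201], 763)]
can [(0.64, [164, 102, 211, 152], 1795)]
disc [(0.78, [143, 207, 189, 261], 1854), (0.55, [191, 156, 385, 283], 15119)]
oil_bottle [(0.83, [247, 116, 267, 154], 640), (0.52, [143, 209, 188, 259], 1810)]
angle_iron [(0.73, [348, 239, 397, 283], 829)]
square_tube [(0.89, [382, 217, 440, 240], 924)]
side hood [(0.85, [177, 125, 355, 255])]
side hood_handle [(0.86, [177, 127, 353, 258]), (0.27, [329, 230, 355, 262])]
side compressor [(0.75, [177, 126, 352, 270])]
compressor [0.533 0.049 0.075] [ 0.415 -0.128  0.015] [0.636 0.224 0.341]
hood [0.564 0.038 0.305] [ 0.508 -0.135  0.155] [0.635 0.209 0.343]
hood_handle [0.566 0.038 0.305] [ 0.507 -0.136  0.118]
[... 563 characters left out ...]
86 0.015] [0.761 0.138 0.153]
angle_iron [ 0.433 -0.177  0.006] [ 0.39  -0.233  0.001] [ 0.48  -0.125  0.042]
square_tube [ 0.522 -0.277  0.041] [ 0.499 -0.343  0.007] [ 0.546 -0.211  0.044]
side hood [0.588 0.026 0.254] [ 0.52  -0.14   0.123] [0.658 0.203 0.34 ]
side hood_handle [0.588 0.026 0.253] [ 0.514 -0.141  0.119] [0.659 0.205 0.34 ]
side compressor [0.594 0.022 0.231] [ 0.471 -0.141  0.027] [0.669 0.203 0.339]
side 8696 10669 [0.59621177 0.02553019 0.23016908] [ 0.92914048 -0.2619658   0.26090592] yaw -15.745491816383979 tilt nz 0.26396050362097784
top 2337 3276 [0.56208868 0.03690235 0.30630682] [-0.24537505  0.06976535  0.96691462] yaw 164.12842145182816 tilt nz 1.3128449814541983
```

```bash
python3 - <<'E'
from h import *
a=np.load('top0.npz');s=np.load('side0.npz')
psi=np.radians(-15.78)
ex=np.array([np.cos(psi),np.sin(psi)]);ey=np.array([-ex[1],ex[0]])
c=np.array([.59621,.02553,.23017]);n=np.array([.92914,-.26197,.26091])
# hinge x along ex at z=.112
hx=c[:2]@ex + (c[2]-.112)*n[2]/np.hypot(n[0],n[1]); print('hinge x along ex',hx,'origin',hx-.095)
P=a['P'];sel=~np.isnan(P[...,0])
Q=P[sel]; l=np.c_[Q[:,:2]@ex,Q[:,:2]@ey,Q[:,2]]
# rims z .074-.084 band
M=cv2.dilate(a['compressor'].astype(np.uint8),np.ones((5,5)))[sel]>0
k=M&(l[:,2]>.072)&(l[:,2]<.086); r=l[k]
print('rim x pct',np.percentile(r[:,0],[.5,1,2,5,50,95,98,99]),'y',np.percentile(r[:,1],[.5,1,2,5,95,98,99,99.5]))
for lo,hi,ax in ((.42,.46,0),):
  h,e=np.histogram(r[:,0],bins=np.arange(.39,.65,.004));print([(round(x,3),int(v)) for x,v in zip(e,h) if v])
h,e=np.histogram(r[:,1],bins=np.arange(-.1,.4,.004));print([(round(x,3),int(v)) for x,v in zip(e,h) if v])
# hood side extents from top & side
for nm,PP,mm in (('top',P,a['hood']),('side',s['P'],s['hood'])):
  q=PP[mm&~np.isnan(PP[...,0])];y=q[:,:2]@ey; print(nm,'hood y',np.percentile(y,[1,2,98,99]), (np.percentile(y,1)+np.percentile(y,99))/2)
q=P[a['rod_grip']&sel];q=q[q[:,2]>.07]; L=np.c_[q[:,:2]@ex,q[:,:2]@ey,q[:,2]]
d=np.polyfit(L[:,0],L[:,1],1);print('rod slope y/x',d[0],'range',L.min(0),L.max(0),np.median(L,0))
img=a['img'];crop=cv2.resize(img[140:300,180:400],None,fx=3.6,fy=3.6,interpolation=cv2.INTER_CUBIC);cv2.imwrite('pics/crop0.png',crop[:,:,::-1])
E
```

```text
hinge x along ex 0.5987357884569965 origin 0.5037357884569965
rim x pct [0.39753241 0.39795926 0.39849645 0.40000833 0.48661497 0.53588099
 0.54158396 0.54429507] y [0.01082305 0.01129354 0.01179474 0.01363384 0.36720337 0.36898336
 0.36958203 0.36990038]
[(np.float64(0.394), 13), (np.float64(0.398), 163), (np.float64(0.402), 182), (np.float64(0.406), 11), (np.float64(0.41), 7), (np.float64(0.414), 7), (np.float64(0.418), 10), (np.float64(0.422), 13), (np.float64(0.426), 24), (np.float64(0.43), 28), (np.float64(0.434), 23), (np.float64(0.438), 14), (np.float64(0.442), 17), (np.float64(0.446), 14), (np.float64(0.45), 15), (np.float64(0.454), 14), (np.float64(0.458), 13), (np.float64(0.462), 15), (np.float64(0.466), 17), (np.float64(0.47), 15), (np.float64(0.474), 13), (np.float64(0.478), 35), (np.float64(0.482), 51), (np.float64(0.486), 75), (np.float64(0.49), 71), (np.float64(0.494), 71), (np.float64(0.498), 48), (np.float64(0.502), 39), (np.float64(0.506), 31), (np.float64(0.51), 32), (np.float64(0.514), 35), (np.float64(0.518), 46), (np.float64(0.522), 59), (np.float64(0.526), 58),
[... 1922 characters left out ...]
64(0.304), 34), (np.float64(0.308), 28), (np.float64(0.312), 23), (np.float64(0.316), 9), (np.float64(0.32), 4), (np.float64(0.324), 3), (np.float64(0.328), 4), (np.float64(0.332), 4), (np.float64(0.336), 3), (np.float64(0.34), 3), (np.float64(0.344), 4), (np.float64(0.348), 4), (np.float64(0.352), 3), (np.float64(0.356), 2), (np.float64(0.36), 4), (np.float64(0.364), 89), (np.float64(0.368), 54)]
top hood y [0.00812268 0.01181007 0.36658462 0.37097853] 0.18955060436087248
side hood y [0.00962099 0.01312675 0.36954124 0.37345609] 0.19153853953496813
rod slope y/x 0.22959586873343632 range [0.42691077 0.09791066 0.07288553] [0.54666866 0.13657007 0.08869928] [0.49124576 0.11922624 0.08091699]
```

View pics/crop0.png

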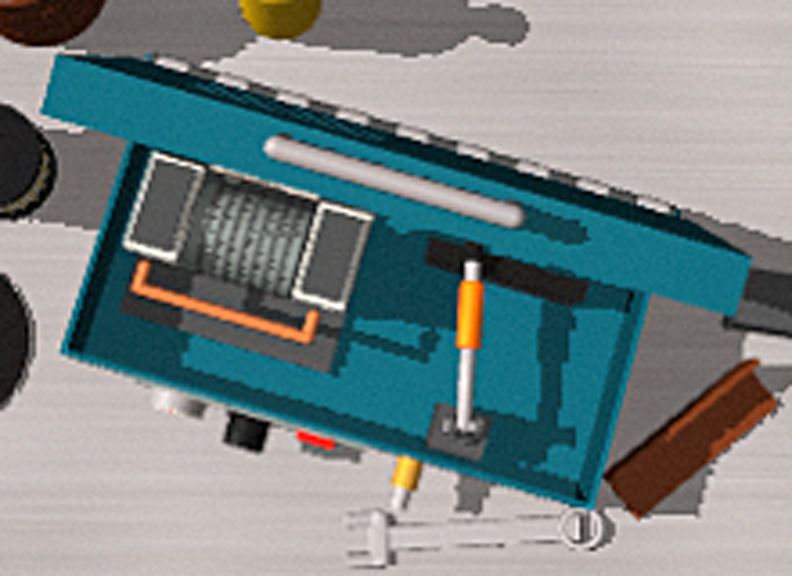

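```bash
python3 - <<'E'
from h import *
s=get_state();print(s['t']);T=T_tool(s);print(np.round(T,4))
ft=grab_frame('top');fs=grab_frame('side')
for n,f in(('top',ft),('side',fs)):
    P=cloud(f)
    for X in [(.45,-.3),(.62,-.15),(.7,0),(.5,.45),(.75,.2),(.4,.2)]:
        px=proj(f,np.array([*X,0.]))[0].round().astype(int)
        w=P[px[1]-4:px[1]+5,px[0]-4:px[0]+5] if 4<px[1]<415 and 4<px[0]<555 else np.array([[[np.nan]*3]])
        print(n,X,px,np.round(np.nanmedian(w.reshape(-1,3),0),4))
a=np.load('top0.npz');P=a['P']
psi=np.radians(-15.78);ex=np.array([np.cos(psi),np.sin(psi)]);ey=np.array([-ex[1],ex[0]])
L=np.stack([P[...,:2]@ex,P[...,:2]@ey,P[...,2]],-1)
k=(L[...,2]>.07)&(L[...,0]<.407)&(L[...,0]>.395)&(L[...,1]>.02)&(L[...,1]<.36);print('front rim z',np.percentile(L[k][:,2],[5,50,95]),L[k].mean(0))
k=(L[...,2]>.325)&a['compressor']; q=L[k];print('handle top view',q.min(0),q.max(0),np.median(q,0))
S=np.load('side0.npz')['P'];LS=np.stack([S[...,:2]@ex,S[...,:2]@ey,S[...,2]],-1)
k=(LS[...,2]>.322)&(LS[...,2]<.36)&(LS[...,0]>.45)&(LS[...,0]<.6)&(LS[...,1]>.05)&(LS[...,1]<.33);q=LS[k];print('side handle',len(q),q.min(0),q.max(0),np.median(q,0))
E
```

```text
1.1
[[ 0.     -0.8948 -0.4465  0.3013]
 [-0.     -0.4465  0.8948 -0.604 ]
 [-1.     -0.     -0.      0.2436]
 [ 0.      0.      0.      1.    ]]
top (0.45, -0.3) [416 256] [ 0.4505 -0.299   0.0011]
top (0.62, -0.15) [358 190] [ 6.197e-01 -1.509e-01  5.000e-04]
top (0.7, 0) [300 159] [ 0.6995 -0.      0.0008]
top (0.5, 0.45) [123 233] [0.5002 0.4505 0.0009]
top (0.75, 0.2) [224 139] [7.510e-01 1.992e-01 1.000e-04]
top (0.4, 0.2) [219 275] [0.3995 0.2008 0.0011]
side (0.45, -0.3) [139 267] [ 0.4512 -0.3004 -0.0006]
side (0.62, -0.15) [226 279] [ 6.192e-01 -1.513e-01 -4.000e-04]
side (0.7, 0) [292 264] [ 6.994e-01 -9.000e-04 -1.000e-04]
side (0.5, 0.45) [363 112] [5.006e-01 4.517e-01 4.000e-04]
side (0.75, 0.2) [362 229] [7.499e-01 1.989e-01 2.000e-04]
side (0.4, 0.2) [275 139] [ 0.4006  0.2002 -0.    ]
front rim z [0.0737931  0.07904336 0.08191069] [0.40171914 0.20482217 0.0785171 ]
handle top view [0.51759459 0.12541157 0.32776014] [0.53254255 0.25723429 0.34530638] [0.52298982 0.19122835 0.34148935]
side handle 487 [0.52014137 0.12667593 0.32240514] [0.53677736 0.25763583 0.34475772] [0.52938994 0.19039432 0.34012864]
```

Call:
{"method": "step_arm", "body": {"deltas": [[-3,0,0,0,0.5],[-6,-1,1,3,1],[-9,-4,4,6,1],[-12,-7,7,9,1],[-14,-10,10,12,1],[-16,-13,13,15,1],[-17.6,-16,16,18,1],[-17.6,-19,19,21,1],[-17.6,-22,22,24,1],[-17.6,-25,25,29.4,1]]}}

```text
t: 2.03
eef_pos: [0.4026, -0.3, 0.4195]
ee_rot: [-1.845, 1.569, -0.327]
force: [1.8, -0.4, -0.5]
width: 0.0264
```

Call:
{"method": "step_arm", "body": {"deltas": [[0,-1,4,0,1],[0,-2,8,0,1],[0,-3,12,0,1],[0,-4,16,0,1],[0,-5,20,0,1],[0,-6,24,0,1],[0,-7,28,0,1],[0,-8,31,0,1],[0,-8,32.6,0,1],[0,-8,32.6,0,1]]}}

```text
t: 2.87
eef_pos: [0.4991, 0.0229, 0.4178]
ee_rot: [1.359, 1.57, 2.883]
force: [-0.7, -0.6, -0.5]
width: 0.0002
```

```bash
python3 - <<'E'
from h import *
s=get_state();print(s['t'],s['q'],s['force']);print(np.round(T_tool(s),4))
f=grab_frame('wrist');save(f,'w1');P=cloud(f,s);np.savez('w1.npz',P=P,img=f['pixels'])
for n in ['hood_handle','socket','rod_grip']:
    print(n,[(round(d['conf'],2),np.round(d['extent']).astype(int).tolist()) for d in boxes_of(n,'wrist')[:2]])
E
```

```text
2.8667 [ 4.39428634e-01 -2.35985827e-03 -4.86969533e-02 -5.27926875e-04
 -1.52508748e+00 -2.05741659e+00] [-0.72543653 -0.60261011 -0.51968402]
[[-8.000e-04 -9.989e-01  4.720e-02  4.991e-01]
 [ 2.000e-04  4.720e-02  9.989e-01  2.290e-02]
 [-1.000e+00  8.000e-04  2.000e-04  4.178e-01]
 [ 0.000e+00  0.000e+00  0.000e+00  1.000e+00]]
hood_handle [(0.89, [88, 212, 503, 325])]
socket []
rod_grip [(0.86, [250, 134, 260, 222])]
```

View pics/w1.png

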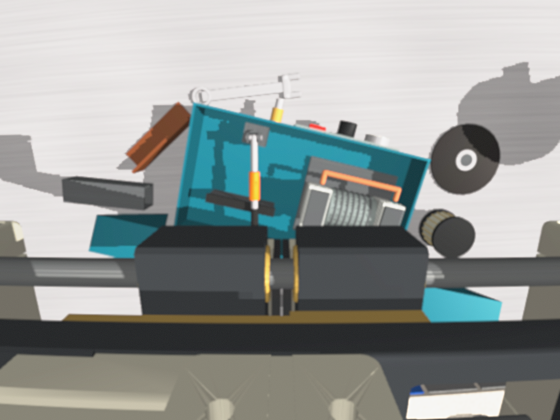

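The wrist view shows the tub with the rod lying from (255,135) to (255,225), the sleeve at (255,187), and the closed fingers at (282,270). I'll cross-check the tub and rod positions from this cloud.

```bash
python3 - <<'E'
from h import *
a=np.load('w1.npz');P=a['P'];img=a['img'].astype(int)
psi=np.radians(-15.78);ex=np.array([np.cos(psi),np.sin(psi)]);ey=np.array([-ex[1],ex[0]])
L=np.stack([P[...,:2]@ex,P[...,:2]@ey,P[...,2]],-1)
V=np.arange(420)[:,None]*np.ones((1,560))
k0=(V<225)&~np.isnan(L[...,0])
k=k0&(L[...,2]>.07)&(L[...,2]<.09)&(L[...,0]<.415)&(L[...,1]>.02)&(L[...,1]<.36)
q=L[k];print('front rim x',np.percentile(q[:,0],[2,10,50,90]),'z',np.median(q[:,2]))
d=np.polyfit(q[:,1],q[:,0],1);print('slope',d)
k=k0&(L[...,2]>.07)&(L[...,2]<.09)&(L[...,0]>.42)
q=L[k];print('sides y',np.percentile(q[:,1],[1,2,5,95,98,99]))
# rod
hsv=cv2.cvtColor(a['img'],cv2.COLOR_RGB2HSV)
k=k0&(L[...,2]>.065)&(L[...,2]<.095)&(L[...,1]>.09)&(L[...,1]<.145)&(L[...,0]>.42)&(L[...,0]<.57)
q=L[k];
o=(hsv[...,0]>8)&(hsv[...,0]<22)&(hsv[...,1]>150)
s=L[k&o];print('sleeve',len(s),s.min(0),s.max(0),np.median(s,0), 'W',np.median(P[k&o],0))
kk=q[(q[:,0]<.52)&(q[:,0]>.44)&(q[:,2]>.075)];d=np.polyfit(kk[:,0],kk[:,1],1);print('rod',d,'y@.43',np.polyval(d,.43))
g=L[k0&(L[...,2]<.01)];print('ground',np.median(g[:,2]))
E
```

```text
front rim x [0.38984415 0.39870734 0.40235053 0.40471295] z 0.07884719992648923
slope [-0.01049861  0.40384396]
sides y [0.01252887 0.01298694 0.01444652 0.36857087 0.37043038 0.37129013]
sleeve 154 [0.48068585 0.11330361 0.07726771] [0.52222155 0.13476086 0.08465022] [0.502263   0.12133202 0.08182729] W [ 0.5165413  -0.01997325  0.08182729]
rod [0.23146908 0.00811669] y@.43 0.10764838956862821
ground 0.0005171713223534602
```

Call:
{"method": "step_arm", "body": {"deltas": [[1.5,0,0,0,1],[3.5,0,0,0,1],[5.5,0,0,0,1],[7.5,0,0,0,1],[8.3,0,0,0,1],[8.3,0,0,0,1],[8.3,-0.7,-0.2,0,1],[8.3,-1.4,-0.35,0,1],[8.3,-2.1,-0.5,0,1],[8.3,-2.6,-0.6,0,1]]}}

```text
t: 3.9
eef_pos: [0.5258, 0.0124, 0.3361]
ee_rot: [-1.367, 1.569, 0.153]
force: [-0.1, 0.8, 0.1]
width: 0.0006
```

Call:
{"method": "step_arm", "body": {"deltas": [[0,-0.5,-0.1,0,1],[0,-1.0,-0.2,0,1],[-0.1,-1.5,-0.35,0,1],[-0.2,-2.0,-0.45,0,1],[-0.3,-2.5,-0.6,0,1],[-0.4,-3.0,-0.7,0,1],[-0.5,-3.4,-0.8,0,1],[-0.6,-3.8,-0.9,0,1],[-0.7,-4.2,-1.0,0,1],[-0.7,-4.2,-1.0,0,1]]}}

```text
t: 4.73
eef_pos: [0.5667, 0.0004, 0.3421]
ee_rot: [-2.42, 1.571, -0.9]
force: [-0.8, 0.6, 0.4]
width: 0.0004
```

```bash
cat >> h.py <<'E'
psi=np.radians(-15.78);ex=np.array([np.cos(psi),np.sin(psi)]);ey=np.array([-ex[1],ex[0]])
O=np.array([.501,.191])  # compressor origin in (ex,ey)
def loc(p):  # world->compressor frame
    p=np.asarray(p); return np.concatenate([np.stack([p[...,:2]@ex,p[...,:2]@ey],-1)-O,p[...,2:3]],-1)
def wor(l):
    l=np.asarray(l,float); q=l[...,:2]+O; return np.concatenate([q[...,:1]*ex+q[...,1:2]*ey,l[...,2:3]],-1)
def hood_angle(cam='side'):
    f=grab_frame(cam);m=masks_of('hood',cam)
    if not m: return None,f
    P=loc(cloud(f)); Q=P[cv2.erode(m[0]['mask'].astype(np.uint8),np.ones((5,5)))>0];Q=Q[~np.isnan(Q[:,0])]
    # line x vs z ransac on plane
    rng=np.random.default_rng(0);b=None
    for i in range(300):
        a=Q[rng.choice(len(Q),3,False)];n=np.cross(a[1]-a[0],a[2]-a[0]);n/=np.linalg.norm(n)+1e-12
        k=np.abs((Q-a[0])@n)<.003
        if b is None or k.sum()>b.sum():b=k
    q=Q[b];n=np.linalg.svd(q-q.mean(0))[2][2];n*=np.sign(n[0])
    return np.arctan2(n[0],n[2]),f
def todelta(s,p):
    T=T_tool(s); return (T[:3,:3].T@(np.asarray(p)-T[:3,3])*100).round(2)
E
python3 - <<'E'
from h import *
s=get_state();print(s['t'],s['force'],s['eef_pos'],loc(s['eef_pos']))
th,f=hood_angle();save(f,'s2');print('hood',th)
E
```

```text
4.7333 [-0.80337954  0.57110001  0.36896323] [5.66661681e-01 3.92761763e-04 3.42088025e-01] [ 0.04419908 -0.0365216   0.34208802]
hood 1.4808682645237117
```

View pics/s2.png

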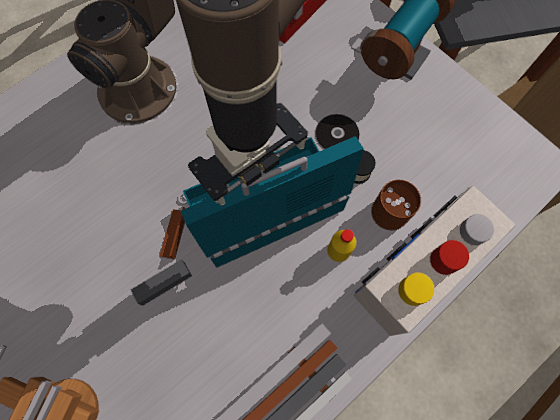

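The hood now stands at about 1.48 rad, in the side view at (270,200), which makes room for the gripper. Next I'll go over the sleeve with the jaws square to the compressor, so that closing them also centres the yoke.

Call:
{"method": "step_arm", "body": {"deltas": [[0,1.5,0,0,1],[0,3,-0.5,0,1],[0,4.5,-1.5,2,0.32],[0,5.5,-2.5,5,0.32],[0,6.6,-3.5,8,0.32],[0,6.6,-3.5,11,0.32],[2,6.6,-3.5,13.1,0.32],[4,6.6,-3.5,13.1,0.32],[6,6.6,-3.5,13.1,0.32],[8,6.6,-3.5,13.1,0.32]]}}

```text
t: 5.67
eef_pos: [0.4982, -0.0313, 0.2617]
ee_rot: [-1.181, 1.569, 0.111]
force: [0.1, -0.1, -0.9]
width: 0.0479
```

```bash
python3 - <<'E'
from h import *
s=get_state();T=T_tool(s);print(s['t'],s['width'],s['force'],loc(s['eef_pos']));print('z ang',np.degrees(np.arctan2(T[1,2],T[0,2])))
f=grab_frame('wrist');save(f,'w3')
P=loc(cloud(f,s));m=masks_of('rod_grip','wrist')
for d in m[:2]:
    q=P[d['mask']];q=q[~np.isnan(q[:,0])];print(d['conf'],np.round(d['extent']),np.median(q,0),np.percentile(q,3,axis=0),np.percentile(q,97,axis=0))
print('delta to grip',todelta(s,wor([-.010,-.084,.080])))
E
```

```text
5.6667 0.04790398953165091 [ 0.10365456 -0.14197747 -0.87981519] [-0.01310052 -0.08560359  0.2617075 ]
z ang 74.01691785553203
0.74 [276. 133. 313. 259.] [-0.00950488 -0.07020737  0.08044984] [-0.07056179 -0.08532849  0.07624852] [ 0.05142171 -0.05394504  0.08420327]
delta to grip [18.17 -0.29  0.15]
```

View pics/w3.png

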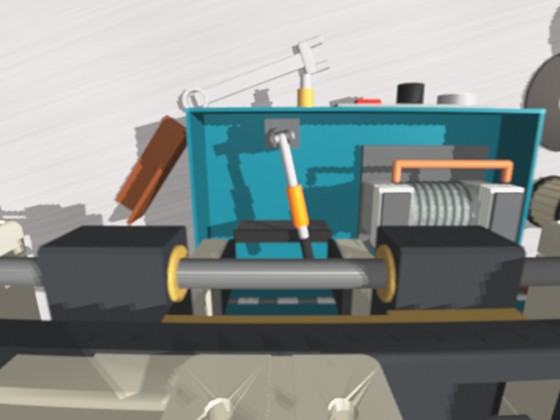

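The rod runs from its pin at (283,135) through the sleeve at (297,205) and lies between the open fingers. The gripper is square with the tub, so I'll descend.

Call:
{"method": "step_arm", "body": {"deltas": [[1,0,0,0,0.32],[3,-0.1,0.05,0,0.32],[5,-0.2,0.1,0,0.32],[7,-0.3,0.15,0,0.32],[9,-0.3,0.15,0,0.32],[10.5,-0.3,0.15,0,0.32],[12,-0.3,0.15,0,0.32],[13,-0.3,0.15,0,0.32],[14,-0.3,0.15,0,0.32],[14,-0.3,0.15,0,0.32]]}}

```text
t: 6.6
eef_pos: [0.501, -0.0306, 0.1211]
ee_rot: [2.078, 1.569, -2.914]
force: [-0.9, -0.5, -0.0]
width: 0.0595
```

```bash
python3 - <<'E'
from h import *
s=get_state();print(s['t'],s['width'],s['force'],loc(s['eef_pos']))
f=grab_frame('wrist');save(f,'w4')
th,g=hood_angle();print(th);save(g,'s4')
print('delta to grip',todelta(s,wor([-.010,-.084,.080])))
E
```

```text
6.6 0.0594503415061677 [-0.88226561 -0.49831469 -0.01076825] [-0.0105733  -0.08421303  0.12109351]
1.4811002721957314
delta to grip [ 4.11 -0.06  0.02]
```

View pics/w4.png

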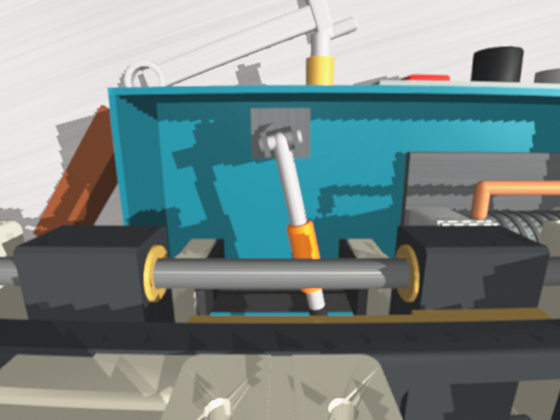

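View pics/s4.png

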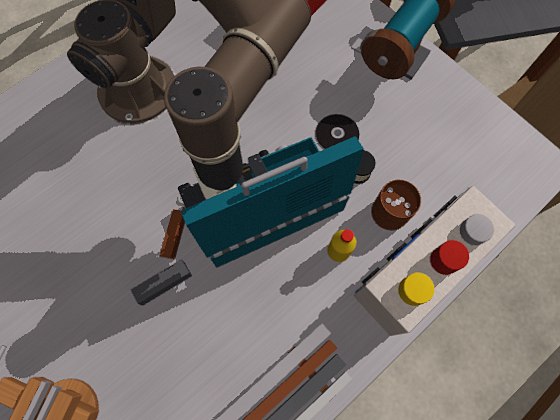

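The sleeve at (303,255) is between the fingers, and the hood hasn't moved (1.48). I'll go down the last 41 mm and close.

Call:
{"method": "step_arm", "body": {"deltas": [[1,0,0,0,0.32],[2,0,0,0,0.32],[3,0,0,0,0.32],[3.8,0,0,0,0.32],[4.1,0,0,0,0.32],[4.1,0,0,0,0.5],[4.1,0,0,0,0.7],[4.1,0,0,0,1],[4.1,0,0,0,1],[4.1,0,0,0,1]], "squeeze": 10}}

```text
t: 7.58
eef_pos: [0.502, -0.0303, 0.0818]
ee_rot: [-1.003, 1.569, 0.289]
force: [1.0, 1.2, 0.8]
width: 0.0316
```

Call:
{"method": "step_arm", "body": {"deltas": [[0,0,0,0,1],[0,0,0,0,1],[0,0,0,0,1],[0,0,0,0,1],[0,0,0,0,1],[0,0,0,0,1],[0,0,0,0,1],[0,0,0,0,1],[0,0,0,0,1],[0,0,0,0,1]]}}

```text
t: 8.42
eef_pos: [0.5017, -0.0305, 0.0814]
ee_rot: [-1.243, 1.57, 0.049]
force: [2.9, 0.4, 0.4]
width: 0.0156
```

```bash
python3 - <<'E'
from h import *
s=get_state();print(s['t'],s['width'],s['force'],s['moment'],loc(s['eef_pos']))
f=grab_frame('wrist');save(f,'w5')
E
```

```text
8.4167 0.015649180854238817 [2.86097055 0.37842528 0.41458391] [-0.19471297 -0.9391636  -0.01031458] [-0.00991176 -0.08391944  0.0814352 ]
```

View pics/w5.png

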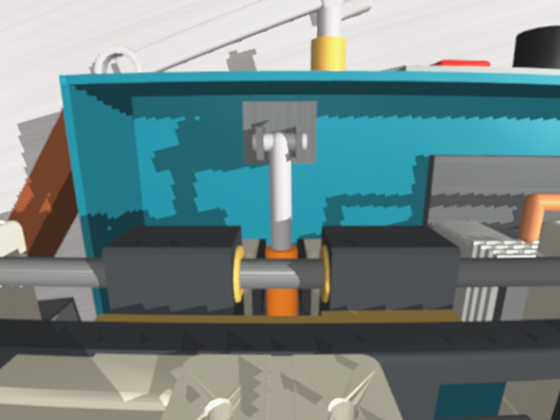

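The jaws hold the sleeve (15.6 mm) and the rod now points straight back from its pin at (280,140), so the yoke is near 0. Next I'll swing it up along its arc.

Call:
{"method": "step_arm", "body": {"deltas": [[-0.6,0.03,0,0,1],[-1.15,0.1,0,0,1],[-1.7,0.25,0,0,1],[-2.25,0.45,0,0,1],[-2.8,0.7,0,0,1],[-3.3,1.0,0,0,1],[-3.8,1.35,0,0,1],[-4.2,1.7,0,0,1],[-4.6,2.15,0,0,1],[-4.95,2.6,0,0,1]]}}

```text
t: 9.3
eef_pos: [0.4766, -0.0233, 0.1317]
ee_rot: [-1.311, 1.569, -0.019]
force: [2.6, -2.4, -1.3]
width: 0.0152
```

```bash
python3 - <<'E'
from h import *
s=get_state();print(s['t'],s['width'],s['force'],s['moment'],loc(s['eef_pos']))
f=grab_frame('wrist');save(f,'w6')
f=grab_frame('top');save(f,'t6')
E
```

```text
9.3 0.015214486920845122 [ 2.64110322 -2.37142243 -1.32197942] [-1.16973462 -1.28698968 -0.01059457] [-0.03599792 -0.08379279  0.13171458]
```

View pics/w6.png

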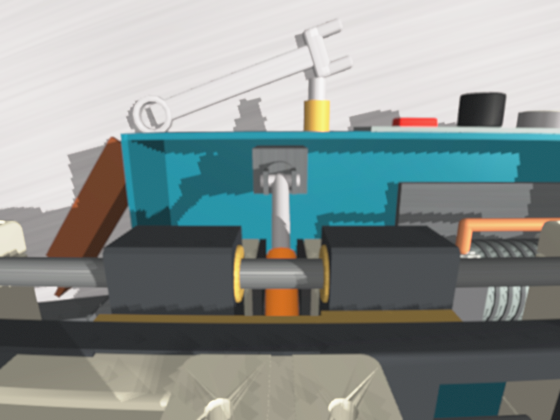

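View pics/t6.png

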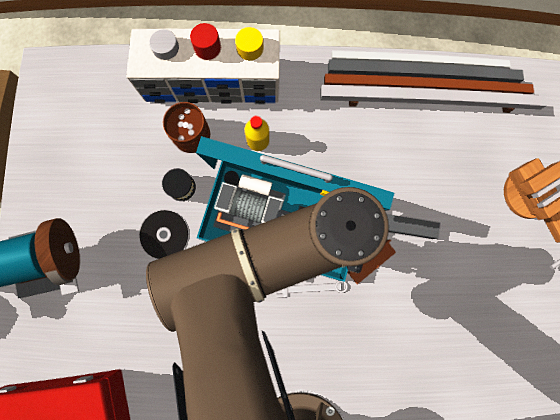

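The rod is up, running from the pin at (281,180) to the gripped sleeve at (282,280). I'll measure its angle and yoke from depth.

```bash
cat >> h.py <<'E'
def rodfit(P,ylim=(-.12,-.05),zlim=(.088,.2)):
    q=P.reshape(-1,3); q=q[~np.isnan(q[:,0])]
    q=q[(q[:,1]>ylim[0])&(q[:,1]<ylim[1])&(q[:,2]>zlim[0])&(q[:,2]<zlim[1])&(q[:,0]>-.085)&(q[:,0]<.03)]
    return q
E
python3 - <<'E'
from h import *
s=get_state();f=grab_frame('wrist');P=loc(cloud(f,s))
q=P[180:235,268:298].reshape(-1,3); k=(q[:,2]>.075)&(q[:,0]>-.09)&(q[:,0]<-.03)&(np.abs(q[:,1]+.085)<.02);q=q[k]
for r in range(185,246,8):
    w=P[r,272:292]; w=w[w[:,2]>.07]; 
    if len(w): print(r,len(w),np.round(np.median(w,0),4), np.round([w[:,1].min(),w[:,1].max()],4))
d=np.polyfit(q[:,0],q[:,2],1);print(len(q),'alpha',np.arctan(d[0]),'y slope/len',np.polyfit(q[:,0],q[:,1],1))
E
```

```text
185 20 [-0.0689 -0.0822  0.0815] [-0.0881 -0.0764]
193 17 [-0.0651 -0.0831  0.0869] [-0.088  -0.0783]
201 17 [-0.0612 -0.0832  0.0915] [-0.0879 -0.0785]
209 17 [-0.0576 -0.0832  0.096 ] [-0.0878 -0.0786]
217 18 [-0.054  -0.0829  0.1001] [-0.0878 -0.078 ]
225 18 [-0.0506 -0.0829  0.1043] [-0.0877 -0.0781]
233 18 [-0.0474 -0.0829  0.1083] [-0.0876 -0.0782]
241 18 [-0.0441 -0.0829  0.112 ] [-0.0875 -0.0783]
1099 alpha 0.8792175292643378 y slope/len [-0.06224999 -0.08625915]
```

Call:
{"method": "step_arm", "body": {"deltas": [[-0.1,0.15,0,0,1],[-0.2,0.3,0,0,1],[-0.3,0.45,0,0,1],[-0.35,0.55,0,0,1],[-0.35,0.55,0,0,1],[-0.35,0.55,0,0,1],[-0.35,0.55,0,0,1],[-0.35,0.55,0,0,1],[-0.35,0.55,0,0,1],[-0.35,0.55,0,0,1]]}}

```text
t: 10.28
eef_pos: [0.4721, -0.0217, 0.1348]
ee_rot: [-1.285, 1.569, 0.007]
force: [4.4, -3.2, 3.8]
width: 0.0154
```

```bash
python3 - <<'E'
from h import *
s=get_state();f=grab_frame('wrist');P=loc(cloud(f,s));print(s['t'],s['force'],loc(s['eef_pos']))
q=P[190:245,262:302].reshape(-1,3); k=(q[:,2]>.085)&(q[:,0]>-.09)&(q[:,0]<-.02)&(np.abs(q[:,1]+.085)<.02);q=q[k]
d=np.polyfit(q[:,0],q[:,2],1);e=np.polyfit(q[:,2],q[:,0],1);print(len(q),'alpha',np.arctan(d[0]),np.arctan(1/e[0]),np.median(q[:,1]))
for r in range(185,246,8):
    w=P[r,262:302]; w=w[(w[:,2]>.07)&(np.abs(w[:,1]+.085)<.02)]; 
    if len(w): print(r,len(w),np.round(np.median(w,0),4))
E
```

```text
10.2833 [ 4.41082058 -3.17056666  3.83742959] [-0.04075961 -0.0835286   0.13478316]
919 alpha 0.9773851397208023 1.0763810562403402 -0.08296413463467665
185 37 [-0.0724 -0.083   0.0786]
193 34 [-0.0681 -0.0839  0.0825]
201 21 [-0.0645 -0.0842  0.0891]
209 17 [-0.0609 -0.083   0.0944]
217 17 [-0.0575 -0.083   0.0994]
225 18 [-0.054  -0.0827  0.1038]
233 18 [-0.0509 -0.0827  0.1086]
241 27 [-0.0481 -0.083   0.1136]
```

The rod is at about 0.98 rad with the yoke at 0. I'll open the jaws and back out towards the robot.

Call:
{"method": "step_arm", "body": {"deltas": [[0,0,0,0,0.6],[0,0,0,0,0.4],[0,0,0,0,0.35],[0,0,0,0,0.35],[0,0,0,0,0.35],[0,0,0,0,0.35],[0,0,0,0,0.35],[0,0.5,0,0,0.35],[0,1.5,0,0,0.35],[0,3,0,0,0.35]]}}

```text
t: 11.17
eef_pos: [0.4419, -0.0135, 0.1341]
ee_rot: [2.396, 1.57, -2.597]
force: [-0.5, 0.7, 0.3]
width: 0.0569
```

Call:
{"method": "step_arm", "body": {"deltas": [[0,2,0,0,0.35],[0,4,0,0,0.35],[-2,5,0,0,0.35],[-5,5,0,0,0.35],[-9,5,0,0,0.35],[-13,5,0,0,0.35],[-17,5,0,0,0.35],[-21,5,0,0,0.35],[-24,5,0,0,0.35],[-26,5,0,0,0.35]]}}

```text
t: 12.0
eef_pos: [0.3938, 0.0001, 0.3978]
ee_rot: [-0.916, 1.566, 0.376]
force: [1.0, -0.1, -1.1]
width: 0.0567
```

```bash
python3 - <<'E'
from h import *
s=get_state();T=T_tool(s);f=grab_frame('wrist');save(f,'w7');P=loc(cloud(f,s));print(s['t'],s['width'],s['force'],loc(s['eef_pos']),s['q'])
np.savez('w7.npz',P=P,img=f['pixels'])
for n in ['prop_rod','rod_end','socket','hood_handle']:
  for c in ['wrist']:
    for d in masks_of(n,c)[:2]:
        q=P[d['mask']];q=q[~np.isnan(q[:,0])];print(n,round(d['conf'],2),np.round(d['extent']).astype(int),np.median(q,0).round(3),np.percentile(q,3,axis=0).round(3),np.percentile(q,97,axis=0).round(3))
f=grab_frame('top');save(f,'t7')
E
```

```text
12.0 0.0567182370676017 [ 0.96712673 -0.13552416 -1.09938842] [-0.12206144 -0.08380967  0.39782684] [ 5.09595810e-01 -2.01654255e-01 -2.65249834e-01  6.14054516e-04
 -1.50264671e+00 -2.35921607e+00]
prop_rod 0.78 [276 206 287 299] [-0.04  -0.082  0.127] [-0.073 -0.089  0.077] [ 0.008 -0.075  0.188]
rod_end 0.39 [278 290 287 298] [ 0.006 -0.082  0.187] [ 0.002 -0.087  0.183] [ 0.012 -0.075  0.189]
```

View pics/w7.png

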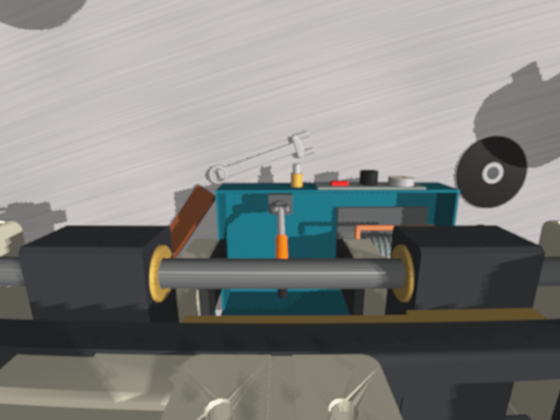

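View pics/t7.png

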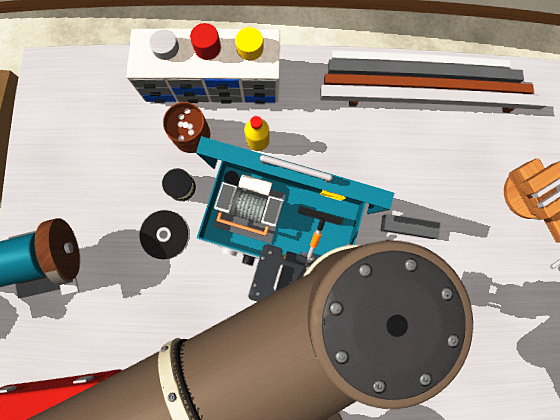

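The rod stands with its tip at about (0.010, -0.082, 0.188) in the compressor frame; nominal is (0.009, -0.085, 0.189). The yellow socket is visible in the top view at (333,195). Next I'll move over the handle and turn the jaws across the bar.

Call:
{"method": "step_arm", "body": {"deltas": [[-1,0,0,-7,0.35],[-2.2,0,1,-14,0.35],[-2.2,-2,2,-21,0.35],[-2.2,-4,3,-28,0.35],[-2.2,-6,4,-35,0.35],[-2.2,-8,5,-42,0.35],[-2.2,-10,6,-49,0.35],[-2.2,-12,7,-56,0.35],[-2.2,-14,8,-63,0.35],[-2.2,-16,8.1,-70,0.35]]}}

```text
t: 13.13
eef_pos: [0.5712, 0.0349, 0.4142]
ee_rot: [0.859, 1.568, -2.903]
force: [-0.3, 0.2, -0.3]
width: 0.0567
```

```bash
python3 - <<'E'
from h import *
s=get_state();T=T_tool(s);print(s['t'],s['width'],s['force'],loc(s['eef_pos']),s['q']);a=np.degrees(np.arctan2(T[1,2],T[0,2]));print(a,'roll',a-164.22)
print(todelta(s,wor([.062,-.003,.42])))
E
```

```text
13.1333 0.05668130255686993 [-0.31901212  0.22344299 -0.27447496] [ 0.03917534 -0.00208551  0.41422756] [ 4.02452079e-01  1.28663277e-01  8.53769892e-02 -5.18442574e-04
 -1.53063393e+00 -1.02372644e+00]
144.402219943821 roll -19.817780056179004
[-0.58 -0.69 -2.18]
```

Call:
{"method": "step_arm", "body": {"deltas": [[0,-0.3,-0.8,-7,0.35],[0,-0.5,-1.6,-14,0.35],[0,-0.7,-2.2,-19.8,0.35],[0,-0.7,-2.2,-19.8,0.35],[0,-0.7,-2.2,-19.8,0.35],[0,-0.7,-2.2,-19.8,0.35],[0,-0.7,-2.2,-19.8,0.35],[0,-0.7,-2.2,-19.8,0.35],[0,-0.7,-2.2,-19.8,0.35],[0,-0.7,-2.2,-19.8,0.35]]}}

```text
t: 13.97
eef_pos: [0.592, 0.0268, 0.4166]
ee_rot: [-2.485, 1.57, 0.374]
force: [0.2, -0.8, 0.4]
width: 0.0569
```

```bash
python3 - <<'E'
from h import *
s=get_state();T=T_tool(s);print(s['t'],s['width'],s['force'],loc(s['eef_pos']));a=np.degrees(np.arctan2(T[1,2],T[0,2]));print('roll err',a-164.22)
f=grab_frame('wrist');save(f,'w8');P=loc(cloud(f,s));th,g=hood_angle();save(g,'s8');print('hood',th)
for d in masks_of('hood_handle','wrist')[:2]:
    q=P[d['mask']];q=q[~np.isnan(q[:,0])];q=q[q[:,2]>.32];print(round(d['conf'],2),np.round(d['extent']).astype(int),np.median(q,0).round(3),np.percentile(q,3,axis=0).round(3),np.percentile(q,97,axis=0).round(3))
print(todelta(s,wor([.062,-.003,.345])))
E
```

```text
13.9667 0.05689029772505382 [ 0.18431581 -0.75825823  0.39536668] [ 0.06143237 -0.00418994  0.41660317]
roll err -0.426846917155558
hood 1.4783919979328928
0.71 [254   0 301 315] [ 0.063 -0.016  0.35 ] [ 0.058 -0.061  0.346] [0.069 0.06  0.352]
[ 7.16 -0.12 -0.05]
```

View pics/w8.png

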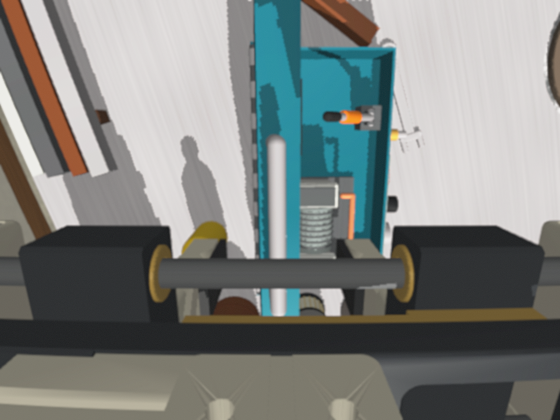

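View pics/s8.png

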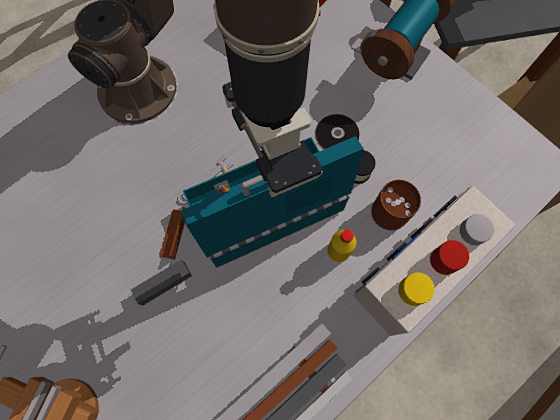

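The bar at (277,140–310) is round and centred between the fingers (x=0.063, top z=0.352). The rod is standing at (345,117). I'll descend and close loosely to a 16 mm gap around the 12 mm bar.

Call:
{"method": "step_arm", "body": {"deltas": [[1.5,0,0,0,0.35],[3,0,0,0,0.35],[4.5,0,0,0,0.35],[6,0,0,0,0.35],[7,0,0,0,0.35],[7.1,0,0,0,0.35],[7.1,0,0,0,0.5],[7.1,0,0,0,0.65],[7.1,0,0,0,0.78],[7.1,0,0,0,0.82]]}}

```text
t: 15.0
eef_pos: [0.5926, 0.0268, 0.3463]
ee_rot: [-2.602, 1.569, 0.257]
force: [-0.4, -0.2, -0.6]
width: 0.0356
```

Call:
{"method": "step_arm", "body": {"deltas": [[0,0,0,0,0.82],[0,0,0,0,0.82],[0,0,0,0,0.82],[0,0,0,0,0.82],[0,0,0,0,0.82],[0,0,0,0,0.82],[0,0,0,0,0.82],[0,0,0,0,0.82],[0,0,0,0,0.82],[0,0,0,0,0.82]]}}

```text
t: 15.83
eef_pos: [0.5923, 0.0267, 0.3454]
ee_rot: [-3.0, 1.571, -0.141]
force: [1.2, -0.2, 0.7]
width: 0.0153
```

```bash
python3 - <<'E'
from h import *
s=get_state();T=T_tool(s);print(s['t'],s['width'],s['force'],loc(s['eef_pos']));
th=1.48
p0=loc(s['eef_pos'])
hd=lambda t:np.array([.095-.235*np.cos(t)-.012*np.sin(t),p0[1],.112+.235*np.sin(t)-.012*np.cos(t)])
for t in np.arange(1.48,.76,-.04):
    d=hd(t)-hd(1.48)
    print(round(t,2),hd(t).round(4),'d', (T[:3,:3].T@(wor(p0+d)-wor(p0))*100).round(2))
E
```

```text
15.8333 0.015282430563111472 [ 1.16829913 -0.19203494  0.71233614] [ 0.061749   -0.0042181   0.34542433]
1.48 [ 0.0617 -0.0042  0.3449] d [0. 0. 0.]
1.44 [ 0.0525 -0.0042  0.3434] d [0.15 0.01 0.93]
1.4 [ 0.0432 -0.0042  0.3415] d [0.34 0.01 1.85]
1.36 [ 0.0341 -0.0042  0.3393] d [0.57 0.02 2.76]
1.32 [ 0.0251 -0.0042  0.3367] d [0.83 0.03 3.67]
1.28 [ 0.0161 -0.0042  0.3337] d [1.12 0.03 4.56]
1.24 [ 0.0073 -0.0042  0.3304] d [1.46 0.04 5.44]
1.2 [-0.0013 -0.0042  0.3267] d [1.83 0.04 6.31]
1.16 [-0.0098 -0.0042  0.3227] d [2.23 0.05 7.16]
1.12 [-0.0182 -0.0042  0.3183] d [2.66 0.06 7.99]
1.08 [-0.0263 -0.0042  0.3136] d [3.13 0.06 8.81]
1.04 [-0.0343 -0.0042  0.3086] d [3.63 0.07 9.61]
1.0 [-0.0421 -0.0042  0.3033] d [ 4.17  0.07 10.38]
0.96 [-0.0496 -0.0042  0.2976] d [ 4.73  0.08 11.14]
0.92 [-0.0569 -0.0042  0.2917] d [ 5.32  0.08 11.87]
0.88 [-0.064  -0.0042  0.2855] d [ 5.94  0.09 12.57]
0.84 [-0.0708 -0.0042  0.279 ] d [ 6.59  0.09 13.25]
0.8 [-0.0773 -0.0042  0.2722] d [ 7.27  0.1  13.91]
```

Call:
{"method": "step_arm", "body": {"deltas": [[0.07,0,0.4,0,0.82],[0.15,0,0.9,0,0.82],[0.24,0,1.4,0,0.82],[0.34,0,1.85,0,0.82],[0.45,0,2.3,0,0.82],[0.57,0,2.75,0,0.82],[0.7,0,3.2,0,0.82],[0.83,0,3.65,0,0.82],[0.97,0,4.1,0,0.82],[1.12,0,4.55,0,0.82]]}}

```text
t: 16.67
eef_pos: [0.548, 0.0395, 0.334]
ee_rot: [0.152, 1.571, 3.011]
force: [0.4, 0.3, 0.8]
width: 0.0156
```

```bash
python3 - <<'E'
from h import *
s=get_state();print(s['t'],s['width'],s['force'],loc(s['eef_pos']))
th,g=hood_angle();save(g,'s9');print('hood',th)
E
```

```text
16.6667 0.015583668833641623 [0.41378269 0.28304836 0.76280202] [ 0.01560982 -0.00392932  0.33395261]
hood 1.2792460248916202
```

View pics/s9.png

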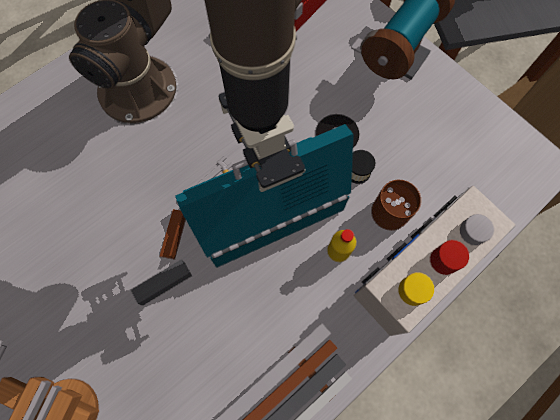

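The hood follows exactly (1.279 rad). I'll continue to 1.08.

Call:
{"method": "step_arm", "body": {"deltas": [[0.16,0,0.44,0,0.82],[0.34,0,0.88,0,0.82],[0.52,0,1.3,0,0.82],[0.71,0,1.75,0,0.82],[0.9,0,2.17,0,0.82],[1.1,0,2.6,0,0.82],[1.32,0,3.0,0,0.82],[1.54,0,3.43,0,0.82],[1.77,0,3.84,0,0.82],[2.0,0,4.25,0,0.82]]}}

```text
t: 17.6
eef_pos: [0.5073, 0.0514, 0.3139]
ee_rot: [0.107, 1.571, 2.966]
force: [0.5, 1.0, 0.2]
width: 0.0156
```

Call:
{"method": "step_arm", "body": {"deltas": [[0.16,0,0.26,0,0.82],[0.33,0,0.53,0,0.82],[0.5,0,0.8,0,0.82],[0.68,0,1.05,0,0.82],[0.86,0,1.3,0,0.82],[1.04,0,1.57,0,0.82],[1.04,0,1.57,0,0.82],[1.04,0,1.57,0,0.82],[1.04,0,1.57,0,0.82],[1.04,0,1.57,0,0.82]]}}

```text
t: 18.43
eef_pos: [0.492, 0.0557, 0.3032]
ee_rot: [0.291, 1.569, -3.133]
force: [-5.6, 2.1, -1.7]
width: 0.0156
```

```bash
python3 - <<'E'
from h import *
s=get_state();print(s['t'],s['width'],s['force'],loc(s['eef_pos']))
th,g=hood_angle();save(g,'s10');print('hood',th)
f=grab_frame('top');save(f,'t10');f=grab_frame('wrist');save(f,'w10')
E
```

```text
18.4333 0.015584719066066321 [-5.56951668  2.13188039 -1.70002625] [-0.04267005 -0.00358765  0.30324276]
hood 0.9793385760422563
```

View pics/w10.png

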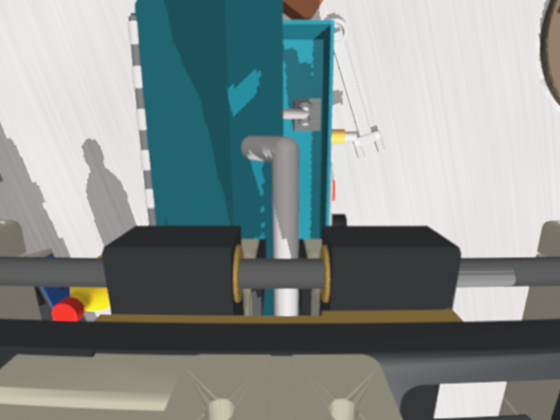

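View pics/s10.png

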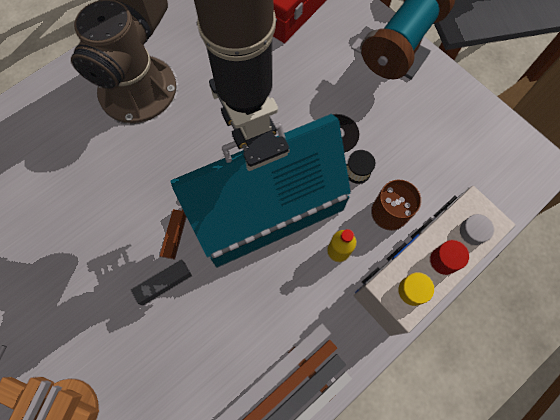

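The hood is at 0.98 rad, leaning on the front finger with about 6 N. I'll go on slowly, watching the force as the rod enters the socket.

Call:
{"method": "step_arm", "body": {"deltas": [[0.17,0,0.23,0,0.82],[0.35,0,0.46,0,0.82],[0.53,0,0.7,0,0.82],[0.7,0,0.92,0,0.82],[0.88,0,1.13,0,0.82],[1.06,0,1.34,0,0.82],[1.24,0,1.55,0,0.82],[1.42,0,1.77,0,0.82],[1.6,0,1.98,0,0.82],[1.77,0,2.19,0,0.82]]}}

```text
t: 19.47
eef_pos: [0.4714, 0.0618, 0.2858]
ee_rot: [0.779, 1.571, -2.645]
force: [-1.0, -0.3, -0.0]
width: 0.0156
```

```bash
python3 - <<'E'
from h import *
s=get_state();print(s['t'],s['width'],s['force'],loc(s['eef_pos']))
th,g=hood_angle();print('hood',th)
E
```

```text
19.4667 0.015647915503393558 [-0.9852299  -0.33053249 -0.01851505] [-0.0641801  -0.00334423  0.28580999]
hood 0.8622648520883169
```

Call:
{"method": "step_arm", "body": {"deltas": [[0.13,0,0.13,0,0.82],[0.26,0,0.26,0,0.82],[0.4,0,0.4,0,0.82],[0.52,0,0.53,0,0.82],[0.65,0,0.66,0,0.82],[0.75,0,0.77,0,0.82],[0.85,0,0.87,0,0.82],[0.95,0,0.97,0,0.82],[1.0,0,1.0,0,0.82],[1.0,0,1.0,0,0.82]]}}

```text
t: 20.4
eef_pos: [0.4622, 0.0646, 0.2761]
ee_rot: [-2.538, 1.57, 0.321]
force: [0.5, 1.2, -0.3]
width: 0.0161
```

```bash
python3 - <<'E'
from h import *
s=get_state();print(s['t'],s['width'],s['force'],loc(s['eef_pos']))
th,g=hood_angle();print('hood',th);save(g,'s11')
f=grab_frame('wrist');save(f,'w11')
E
```

```text
20.4 0.016104413595300203 [ 0.49896394  1.21504692 -0.34017252] [-0.07379913 -0.00309688  0.27608776]
hood 0.8048422077016768
```

View pics/w11.png

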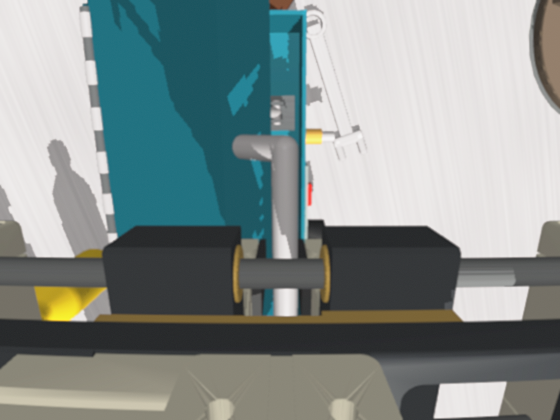

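The hood reads 0.805 rad with almost no force, so it is either seated or very close. I'll pull on a few mm to see whether it stops.

Call:
{"method": "step_arm", "body": {"deltas": [[0.05,0,0.06,0,0.82],[0.1,0,0.12,0,0.82],[0.15,0,0.18,0,0.82],[0.2,0,0.24,0,0.82],[0.25,0,0.3,0,0.82],[0.3,0,0.35,0,0.82],[0.3,0,0.4,0,0.82],[0.3,0,0.4,0,0.82],[0.3,0,0.4,0,0.82],[0.3,0,0.4,0,0.82]]}}

```text
t: 21.38
eef_pos: [0.4584, 0.0656, 0.273]
ee_rot: [-3.12, 1.57, -0.261]
force: [4.0, -1.5, -2.4]
width: 0.016
```

```bash
python3 - <<'E'
from h import *
s=get_state();print(s['t'],s['width'],s['force'],loc(s['eef_pos']))
th,g=hood_angle();print('hood',th);save(g,'s12')
E
```

```text
21.3833 0.015962566946923884 [ 4.008837   -1.53213663 -2.37032914] [-0.07770277 -0.00320892  0.27302598]
hood 0.8036256366826865
```

Call:
{"method": "step_arm", "body": {"deltas": [[0,0,0.05,0,0.82],[0,0,0.1,0,0.82],[0,0,0.15,0,0.82],[0,0,0.2,0,0.82],[0,0,0.2,0,0.82],[0,0,0.2,0,0.82],[0,0,0.2,0,0.82],[0,0,0.2,0,0.82],[0,0,0.2,0,0.82],[0,0,0.2,0,0.82]]}}

```text
t: 22.32
eef_pos: [0.4579, 0.0658, 0.2728]
ee_rot: [3.075, 1.568, -0.35]
force: [13.7, -5.9, -9.9]
width: 0.0157
```

```bash
python3 - <<'E'
from h import *
s=get_state();print(s['t'],s['width'],s['force'],loc(s['eef_pos']))
th,g=hood_angle();print('hood',th);save(g,'s12')
E
```

```text
22.3167 0.015740404316692724 [13.66432764 -5.88086473 -9.88423745] [-0.07829991 -0.00316147  0.27282335]
hood 0.8006335744473759
```

The hood stops solidly at 0.80 rad under about 14 N, so the rod is home. I'll relax the pull and check that it stays, still caged.

Call:
{"method": "step_arm", "body": {"deltas": [[0,0,-0.05,0,0.82],[0,0,-0.1,0,0.82],[0,0,-0.15,0,0.82],[0,0,-0.2,0,0.82],[0,0,-0.25,0,0.82],[0,0,-0.3,0,0.82],[0,0,-0.35,0,0.82],[0,0,-0.35,0,0.81],[0,0,-0.35,0,0.8],[0,0,-0.35,0,0.8]]}}

```text
t: 23.25
eef_pos: [0.4595, 0.0652, 0.2731]
ee_rot: [-0.511, 1.571, 2.348]
force: [0.3, -0.2, -0.7]
width: 0.017
```

```bash
python3 - <<'E'
from h import *
s=get_state();print(s['t'],s['width'],s['force'],loc(s['eef_pos']))
th,g=hood_angle();print('hood',th);save(g,'s13')
E
```

```text
23.25 0.01701465378378052 [ 0.28448173 -0.22722169 -0.72506094] [-0.07652806 -0.00325297  0.27306012]
hood 0.8008104460635069
```

Call:
{"method": "step_arm", "body": {"deltas": [[0,0,0,0,0.78],[0,0,0,0,0.75],[0,0,0,0,0.72],[0,0,0,0,0.7],[0,0,0,0,0.67],[0,0,0,0,0.64],[0,0,0,0,0.6],[0,0,0,0,0.57],[0,0,0,0,0.55],[0,0,0,0,0.55]]}}

```text
t: 24.18
eef_pos: [0.457, 0.0659, 0.2733]
ee_rot: [-0.052, 1.566, 2.807]
force: [-18.5, 7.4, 13.4]
width: 0.0374
```

```bash
python3 - <<'E'
from h import *
s=get_state();print(s['t'],s['width'],s['force'],loc(s['eef_pos']))
th,g=hood_angle();print('hood',th);save(g,'s14')
f=grab_frame('wrist');save(f,'w14')
E
```

```text
24.1833 0.037436518477560035 [-18.47208208   7.37555122  13.43445395] [-0.07910072 -0.00334083  0.27325398]
hood 0.8040154398936818
```

View pics/w14.png

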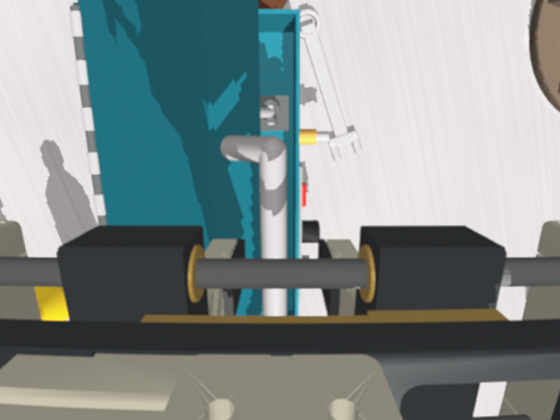

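Opening wide put the rear finger against the hood's front edge, giving −18 N on the tool. The hood still reads 0.80, with the bar free between the fingers at (272,200). I'll close a little and lift out.

Call:
{"method": "step_arm", "body": {"deltas": [[0,0,0,0,0.6],[0,0,0,0,0.64],[-0.2,0,0,0,0.65],[-0.6,0,0,0,0.65],[-1.2,0,0,0,0.65],[-2,0,0,0,0.65],[-3,0,0,0,0.65],[-4.5,0,0,0,0.65],[-6,0,0,0,0.65],[-7,0,0,0,0.65]]}}

```text
t: 25.17
eef_pos: [0.4602, 0.0652, 0.3454]
ee_rot: [-2.601, 1.569, 0.258]
force: [0.1, -0.5, 0.0]
width: 0.0305
```

```bash
python3 - <<'E'
from h import *
s=get_state();print(s['t'],s['width'],s['force'],loc(s['eef_pos']))
th,g=hood_angle();print('hood',th);save(g,'s15')
f=grab_frame('wrist');save(f,'w15')
E
```

```text
25.1667 0.03046377840279435 [ 0.06926829 -0.47475247  0.00251448] [-0.07585393 -0.0031105   0.3454251 ]
hood 0.8020138696777995
```

View pics/w15.png

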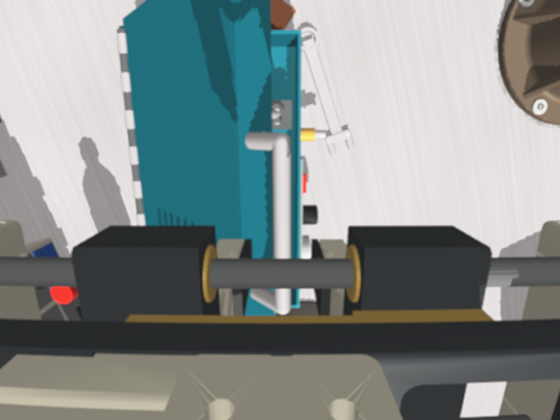

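The gripper is clear, the forces are about 0 and the hood is resting at 0.802. I'll retreat a bit more and do the final checks.

Call:
{"method": "step_arm", "body": {"deltas": [[-1,0,0,0,0.65],[-2,0,0,0,0.65],[-3,0,0,0,0.65],[-4.5,0,0,0,0.65],[-6,0,0,0,0.65],[-7,0,0,0,0.65],[-8,0,0,0,0.65],[-8,0,0,0,0.65],[-8,0,0,0,0.65],[-8,0,0,0,0.65]]}}

```text
t: 26.15
eef_pos: [0.4594, 0.0652, 0.4223]
ee_rot: [0.451, 1.57, -2.973]
force: [0.2, 0.0, 0.2]
width: 0.0306
```

```bash
python3 - <<'E'
from h import *
s=get_state();print(s['t'],s['width'],s['force'],loc(s['eef_pos']))
th,g=hood_angle();print('hood',th);save(g,'s16')
for n in ['wrench','filter','can','angle_iron','disc','square_tube','oil_bottle']:
    d=boxes_of(n,'side')[:1];print(n,[(round(x['conf'],2),np.round(x['extent']).astype(int).tolist()) for x in d])
f=grab_frame('wrist');save(f,'w16');P=loc(cloud(f,s))
for d in masks_of('prop_rod','wrist')[:2]:
    q=P[d['mask']];q=q[~np.isnan(q[:,0])];print('rod',round(d['conf'],2),np.round(d['extent']).astype(int),np.median(q,0).round(3))
E
```

```text
26.15 0.030623885334520682 [0.18685718 0.00110061 0.16439711] [-0.07669025 -0.00329857  0.42226315]
hood 0.8039205040284826
wrench []
filter [(0.64, [344, 152, 371, 183])]
can [(0.72, [372, 177, 423, 231])]
angle_iron [(0.64, [158, 208, 188, 259])]
disc [(0.59, [332, 110, 357, 153])]
square_tube [(0.57, [132, 258, 189, 304])]
oil_bottle [(0.77, [326, 230, 354, 261])]
rod 0.42 [273 113 281 124] [-0.071 -0.083  0.08 ]
```

View pics/s16.png

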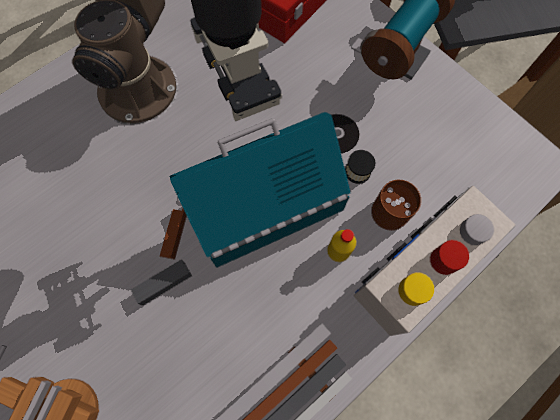

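View pics/w16.png

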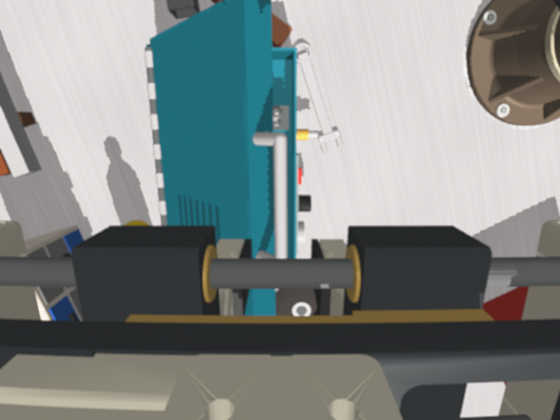

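The side view shows the hood resting at (265,190), measured at 0.804, with the bystanders where they were. The rear finger may have levered the hood slightly when I opened, so I'll press briefly from above with closed fingers on the handle bar. This is to be sure the hood bears on the rod.

Call:
{"method": "step_arm", "body": {"deltas": [[2,0,0.05,0,1],[4,0,0.05,0,1],[6,0,0.05,0,1],[8,0,0.05,0,1],[9.5,0,0.05,0,1],[10.5,0,0.05,0,1],[11,0,0.05,0,1],[11.4,0,0.05,0,1],[11.7,0,0.05,0,1],[11.9,0,0.05,0,1]]}}

```text
t: 27.53
eef_pos: [0.4595, 0.0655, 0.3044]
ee_rot: [-2.482, 1.57, 0.377]
force: [-0.9, -0.6, 0.0]
width: 0.0003
```

Call:
{"method": "step_arm", "body": {"deltas": [[0.1,0,0,0,1],[0.2,0,0,0,1],[0.3,0,0,0,1],[0.4,0,0,0,1],[0.5,0,0,0,1],[0.6,0,0,0,1],[0.7,0,0,0,1],[0.75,0,0,0,1],[0.8,0,0,0,1],[0.8,0,0,0,1]]}}

```text
t: 28.37
eef_pos: [0.459, 0.0654, 0.2962]
ee_rot: [-0.448, 1.571, 2.411]
force: [-2.1, 1.0, 3.0]
width: 0.0005
```

Contact at 3 N; I'll press 1.5 mm more.

Call:
{"method": "step_arm", "body": {"deltas": [[0.05,0,0,0,1],[0.1,0,0,0,1],[0.15,0,0,0,1],[0.15,0,0,0,1],[0.15,0,0,0,1],[0.15,0,0,0,1],[0.15,0,0,0,1],[0.15,0,0,0,1],[0.15,0,0,0,1],[0.15,0,0,0,1]]}}

```text
t: 29.2
eef_pos: [0.4588, 0.0654, 0.2957]
ee_rot: [-1.962, 1.57, 0.898]
force: [-7.0, 2.2, 11.0]
width: 0.0002
```

Call:
{"method": "step_arm", "body": {"deltas": [[-0.1,0,0,0,1],[-0.3,0,0,0,1],[-0.7,0,0,0,1],[-1.5,0,0,0,1],[-3,0,0,0,1],[-5,0,0,0,1],[-7,0,0,0,1],[-9,0,0,0,1],[-10,0,0,0,1],[-10,0,0,0,1]]}}

```text
t: 30.03
eef_pos: [0.4601, 0.0656, 0.3971]
ee_rot: [-2.492, 1.567, 0.367]
force: [0.6, -0.2, -0.1]
width: 0.0003
```

```bash
python3 - <<'E'
from h import *
s=get_state();print(s['t'],s['force'],s['eef_pos'],np.abs(s['qd']).max())
for i in range(3):
    th,g=hood_angle();print('hood',th)
save(g,'s17')
print(job_done())
E
```

```text
30.0333 [ 0.56149979 -0.17441314 -0.06110857] [0.46009118 0.06556709 0.39711177] 0.0658483689608874
hood 0.8024168223567392
hood 0.8002932758302868
hood 0.8008094149072661
the job is handed in; nothing more can be done
None
```

View pics/s17.png

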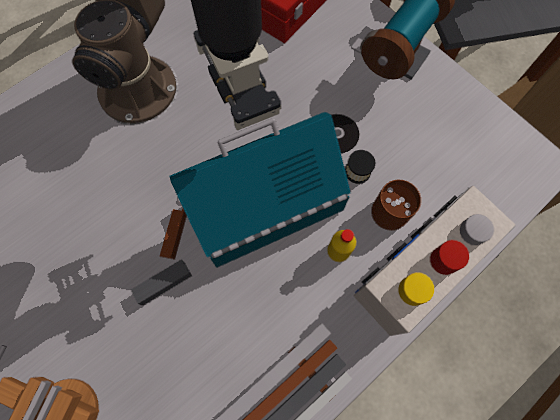

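The hood is down and resting on the prop rod at 0.80 rad, and I handed the job in at about 30 s of the 61 s allowed. I could not see the rod's end in the socket, so that part is inferred.

**What I did:**
- I pushed the hood back to 1.48 rad to make room for the gripper.
- I gripped the sleeve with the jaws square to the machine, which also turned the yoke to about 0. Then I swung the rod up to about 0.98 rad.
- I brought the handle down along its arc, loosely held between the fingers, until the hood stopped solidly at 0.80 rad under about 14 N of pull.
- I let go, pressed once more on the handle bar with about 11 N from above, and lifted clear.

**Last checks:**
- **Hood:** it read 0.800 to 0.802 rad over three looks and was at rest.
- **Gripper:** it was about 10 cm above the handle, and the tool force was within the sensor noise.
- **Other things on the bench:** all but the wrench still show in the last side picture where they started. The wrench was not found in that picture, but in the later wrist pictures it lies in front of the tub as before.

**What disagreed or stayed unproven:**
- While I was opening the jaws, the rear finger pressed on the hood's front edge with about 24 N for a moment. The hood did not move measurably, and the second press was there to undo any small lift.
- That the rod is seated rests on the hood angle, the solid stop under load, and the rod tip measured within 3 mm of its nominal place before lowering.
- The camera estimates of the compressor's fore-aft position differed by up to 6 mm. I used the value that agreed with the rod and handle.

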